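Locate a power converter against the three datums of a jig

ROBOT

A 6-joint arm with a two-finger parallel gripper is mounted at the origin on a cart in front of the work surface, level with it; the furniture and walls round the work are solid. World frame = base frame: x ahead of the robot, y to its left, z up, the work surface at z = 0. Lengths are in m, angles in rad, forces in N, time in s.
With the tool pointing down it reaches from about 0.425 to 1.125 m from the base axis. Payload 14.9 kg.
Tool frame: the origin (TCP) lies midway between the tips of the shut fingers; the grasp point (between the pads) lies 19 mm behind it; z points along the fingers, y is the direction in which the jaws open and shut (so a half turn about z gives the same grasp; the last joint's range is limited). The gripper opens to 91 mm and grips with 3 to 60 N. Pads are 32 mm wide; open, the fingers measure 118 mm over their backs; the gripper's body (76 mm by 178 mm) begins 60 mm behind the grasp point.
Start: joints at [1.114, 0.379, 1.734, -0, 1.028, -0.033], TCP at [0.288, 0.638, 0.214] pointing down, gripper open.
Joint ranges: [-2.77, 2.77], [-0.74, 2.19], [0, 2.66], [-1.06, 4.2], [0.31, 2.87], [-3.08, 3.08]. Speed limits (rad/s): [1.89, 1.89, 2.39, 3.14, 3.14, 3.14].

INTERFACE

Orientations are given as a unit quaternion [w, x, y, z].
In Python, from workcell import sense, vision, robot, nets gives the robot as it stands.
- The arm moves only by the tool apply_moves, never from a script. Its arguments are lists of equal length, an entry for each row: "grip": the finger opening in mm, from 0 to 91.2; "xyz": the shift along the tool's x, y, z in units of 40 mm (1.0 is 40 mm), a list of three; "spin": the turn about the tool's z in rad. In form: {"grip": [grip, ...], "xyz": [[dx, dy, dz], ...], "spin": [spin, ...]}. A call has 1 to 8 rows; each row is the pose to reach, as a shift and turn from the pose measured when the call began, along the tool's axes at that moment; what a row does not reach only later rows make up. A row lasts 1/10 s, in which the tool goes at most 50 mm and 8.59 degrees, less where a joint would pass 70% of its speed; a pose out of reach is approached as far as the arm can. A call with a gripper value outside its range is refused whole. The fingers move at their own pace and stop on an object; "newtons" is the grip in N (left out, the last holds). Time passes only in rows, so rows that repeat a pose let the fingers close. It gives the time, the measured TCP pose, the force and the opening at its end, in the units of the state.
- sense(): the state, without advancing time (a new reading comes with each control period).
- vision.get_image(name): name is "side" or "top" or "wrist"; returns the picture (420x560x3 uint8, blue, green, red); there is no depth.
- vision.get_calibration(name): a dict with "vertical_fov" (degrees; the focal length in pixels is half the picture's height over the tangent of half this angle, whatever the lens; pixels are square), "cx", "cy" (the principal point, pixels), "k1" (the pictures are not rectified: a ray, as slopes to the right and down, at radius r is drawn at 1 + k1 r^2 times it, then the intrinsics apply), "T" (4x4, takes a point from camera to world coordinates). Camera axes: x right, y up, looking along -z (the intrinsics and any distortion apply to the point x, -y, -z); pixel columns grow to the right and rows downward; lengths in m; the calibration is good to about 2 mm. A picture is of the moment at which its call begins: read the wrist's pose just before it. get_calibration takes no time and is no camera call; for the wrist camera it gives the pose at the moment of the call.
- robot.finish_job(): hands the job in, once; it reports no verdict.
Trained networks look in the newest picture that a camera, given by its name, has taken for a name from the list of things; names that differ only in an ending like _2 or _b are one class to them, and where a whole thing is asked for, a point or a joint stands for the part that bears it (a point fixed in the world has none). Each returns a list of dicts, best first, with "p" (0 to 1); they miss things now and then, are a little off and sometimes report something else, mostly with a low value. They report only what shows in the picture. A call takes as long as a camera call. They do not tell look-alikes from the thing itself.
- nets.masks_of(name, camera): "region" (420x560 bool, what is visible of it) and "centre" ([column, row] in pixels, amid what is visible of it).
- nets.landmark_of(name, camera): "centre" ([column, row] in pixels: a listed point, or the origin of a listed thing).
The state is a dict: "t": time; "joints": joint angles; "dq": joint speeds; "joint_efforts": joint torques, N m; "tcp_pos": TCP position; "eef_rot": TCP orientation; "force": force on the tool from outside, world axes, zero at the start; "ft_torque": the same for the moment, N m; "gripper_width": opening from 0.0 (shut) to 1.0 (fully open).
Only numpy, scipy, OpenCV 4.12 (cv2) and the standard library are available. Lean on these libraries where they do the work, as an engineer would, in place of code of your own. Each camera call takes 0.05 s, during which the arm holds its last target. There are 200 camera calls.

TASK

Pick up the power converter (the aluminium block with a black terminal strip at one end) and set it, cover up and terminal end away from the jig's single end stop, on the two steel rest rails of the blue locating jig, about a centimetre clear of all three brass stops, and press it down firmly onto the rails. Then, without lifting it again, slide it over the rails: first sideways until its long side is fully against both side stops while it is still clear of the end stop, and only then lengthwise until its plain end is against the end stop too. Leave it let go, flat on the rails and touching all three stops, and leave the other loose things where they are.

Things in the scene. Friction and masses are not known exactly. Their poses are not given: they have to be found in the camera images.
- converter: Loose aluminium power converter 100x50x34 mm (x, y, z), 0.35 kg +-25%. Origin: centre of underside; z up through grey cover. x runs from terminal end (-50) to plain end (+50). Flat-topped full block from x=-25 to 50; from -50 to -23 a step 20 high with a black terminal strip (top 28). Sides flat to the underside; grip across the 50 mm width at x=0. When located, axes parallel to the jig's.
- side_front (a point): Point on the converter's long datum side (+y face), near the terminal end: converter frame (-45, 25, 5) mm.
- side_rear (a point): Point on the converter's long datum side (+y face), near the plain end: converter frame (45, 25, 5) mm.
- end_face (a point): Middle of the converter's plain end face: converter frame (50, 0, 5) mm. Sliding the converter on the rails takes 2 to 10 N, most when it already leans on the side stops; push it against a stop with 10 to 18 N.
- jig: Blue locating jig fixed to the bench: plate 170x130x12 mm, origin at centre of underside, yaw within 0.35 rad. Two steel rest rails run along y, flat tops 18 mm above the bench. Three round brass stops, 12 mm diameter, tops 28 mm above the bench: two side stops near the +y edge, one end stop near the +x edge. Press the converter down with about 15 N (hold at least 7 N a moment).
- seat (a point): On the jig, axes parallel to it, jig frame (12,12,18) mm: where the converter's origin lies when located. In this frame: rails at x=-28 and +28, 12 wide, y=-52 to 22, tops z=0; side stop centres (-34,31) and (34,31), end stop (56,0), tops z=10; so the converter's long side comes to y=25 and plain end to x=50. Open towards -x and -y.
- flux_tin: Bystander: open white flux tin, 60 mm across, 21 mm high. Origin: centre of underside.
- heat_sink: Bystander: black finned heat sink 30 x 30 x 16 mm. Origin: centre of underside.
- screwdriver: Bystander: blue-handled screwdriver, 181 mm long, 20 mm thick, lying along its y axis.
Mind the look-alikes: they are no part of the job. Of the things that look like the converter, the larger one is meant.

How it is judged:
By the outcome, as a careful person would: the job done as asked, in the order asked, and still so for the second after the job is handed in, with the robot touching nothing.
It also fails if it takes over 59 s, if anything falls off the work surface, if the arm or the gripper's body presses on something with over 40 N, if the wrist force passes 120 N, or if a joint passes its speed limit or range.

## Working session

There is one attempt and no reset: what is moved stays moved. The work goes in short steps, Python scripts to look and compute and a tool call to move; the robot and the scene stay as the last step left them, time stands still between calls to the robot, and variables do not carry over. Pictures are saved under pics/ and viewed, about 8 in all and at most 12, crops included, and the job is handed in when it is done.

Besides the shell and the picture viewer there is one more tool, called after ">>>" as name([rows], argument=value, ...), one row to a line, values as JSON. apply_moves: Moves the arm, as the interface text tells. Its arguments: {"type":"object","properties":{"grip":{"type":"array","items":{"type":"number"}},"xyz":{"type":"array","items":{"type":"array","items":{"type":"number"}}},"spin":{"type":"array","items":{"type":"number"}},"newtons":{"type":"number"}},"required":["grip","xyz","spin"]}

```bash
mkdir -p pics; ls
cat > h.py <<'E'
import numpy as np, cv2
from workcell import sense, vision, robot, nets
def K(c):
    f=210/np.tan(np.radians(c["vertical_fov"])/2); return f
def ray(c,px):
    f=K(c); d=np.array([(px[0]-c["cx"])/f,(px[1]-c["cy"])/f]); u=d.copy()
    for _ in range(20): u=d/(1+c["k1"]*(u@u))
    T=np.array(c["T"]); return T[:3,3],T[:3,:3]@np.array([u[0],-u[1],-1])
def at_z(c,px,z):
    o,d=ray(c,px); return o+d*(z-o[2])/d[2]
def proj(c,P):
    T=np.array(c["T"]); q=T[:3,:3].T@(np.asarray(P)-T[:3,3]); s=np.array([q[0],-q[1]])/-q[2]
    s=s*(1+c["k1"]*(s@s)); return s*K(c)+[c["cx"],c["cy"]]
E
python3 - <<'E'
from h import *
s=sense(); print(s)
ims=[]
for n in("top","side"):
    im=vision.get_image(n); c=vision.get_calibration(n); ims.append(im)
    print(n,c["vertical_fov"],c["k1"],np.round(c["T"],3).tolist())
    for t in("converter","side_front","side_rear","end_face","jig","seat"):
        z={"converter":0,"jig":0,"seat":.018}.get(t,.005)
        print(t,[(round(float(r["p"]),2),np.round(r["centre"]).tolist(),np.round(at_z(c,r["centre"],z),3)[:2].tolist()) for r in nets.landmark_of(t,n)[:4]])
    cv2.imwrite(f"pics/{n}.png",cv2.resize(im,None,fx=1.42,fy=1.42))
E
```

```text
pics
{'t': 0.0, 'joints': array([ 1.11368696e+00,  3.79398680e-01,  1.73478018e+00,  3.37567492e-05,
        1.02849141e+00, -3.33074688e-02]), 'dq': array([ 6.15397397e-04, -1.02674939e-05,  3.69105669e-04, -1.76389953e-03,
       -7.41109527e-04,  5.74828356e-04]), 'joint_efforts': array([-1.48706651e-03, -7.63659024e+01, -4.34381926e+01,  6.50674291e-02,
        4.22607036e-02, -6.66569349e-05]), 'tcp_pos': array([0.28768915, 0.6377174 , 0.21329546]), 'eef_rot': array([-1.44819206e-04,  2.10327200e-01,  9.77630901e-01, -5.19179328e-04]), 'force': array([-0.08851164,  0.70793798, -0.59227741]), 'ft_torque': array([ 0.07574709,  0.04522856, -0.0434067 ]), 'gripper_width': 1.0011391315131795}
top 55.153691832983824 -0.06247842869362687 [[0.014, 0.981, -0.195, 0.349], [-0.999, 0.021, 0.033, -0.084], [0.036, 0.194, 0.98, 0.934], [0.0, 0.0, 0.0, 1.0]]
converter [(0.85, [401.0, 268.0], [0.392, -0.394]), (0.66, [340.0, 257.0], [0.414, -0.25])]
side_front [(0.75, [394.0, 281.0], [0.361, -0.375]), (0.73, [320.0, 272.0], [0.381, -0.204])]
side_rear [(0.85, [396.0, 253.0], [0.425, -0.381]), (0.61, [348.0, 235.0], [0.467, -0.269])]
end_face [(0.94, [402.0, 252.0], [0.429, -0.396]), (0.76, [354.0, 245.0], [0.443, -0.282])]
jig [(0.8, [171.0, 213.0], [0.51, 0.146])]
seat [(0.79, [169.0, 205.0], [0.526, 0.147])]
side 44.573067632220685 0.03457153804534217 [[0.975, 0.131, -0.177, 0.324], [-0.221, 0.584, -0.781, -0.995], [0.001, 0.801, 0.598, 0.739], [0.0, 0.0, 0.0, 1.0]]
converter [(0.57, [241.0, 331.0], [0.395, -0.391])]
side_front [(0.84, [224.0, 260.0], [0.39, -0.205]), (0.79, [221.0, 324.0], [0.362, -0.37])]
side_rear [(0.65, [255.0, 319.0], [0.424, -0.374]), (0.57, [262.0, 273.0], [0.459, -0.26])]
end_face [(0.9, [260.0, 285.0], [0.45, -0.292])]
jig [(0.94, [248.0, 167.0], [0.504, 0.143])]
seat [(0.8, [256.0, 164.0], [0.522, 0.129])]
```

Run:
```python
from h import *
a=cv2.imread("pics/top.png"); b=cv2.imread("pics/side.png")
cv2.imwrite("pics/t1.png",np.hstack([cv2.resize(cv2.imread("pics/top.png"),(400,300)),cv2.resize(b,(400,300))]))
g=cv2.resize(a[int(200*1.42):int(300*1.42),int(290*1.42):int(430*1.42)],(800,571),interpolation=cv2.INTER_CUBIC)
cv2.imwrite("pics/t2.png",g)
```

```text
(no output)
```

View pics/top.png

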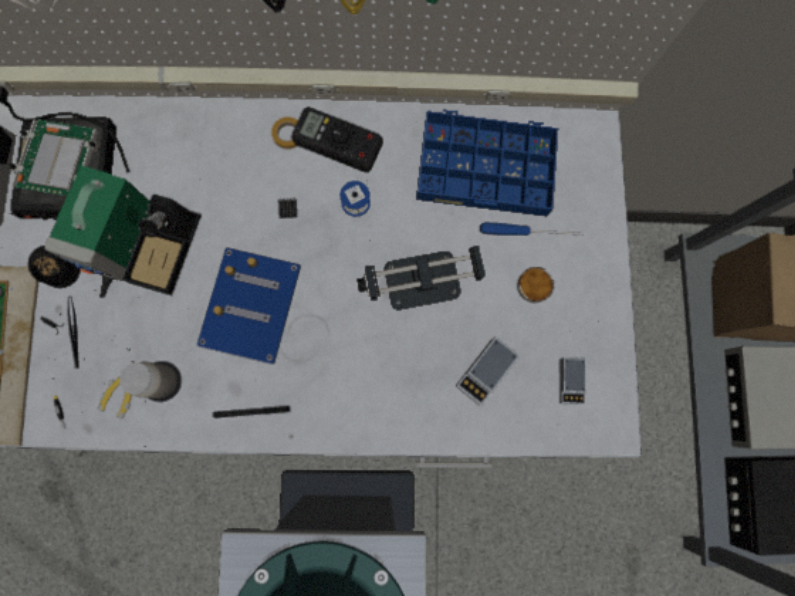

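View pics/t2.png

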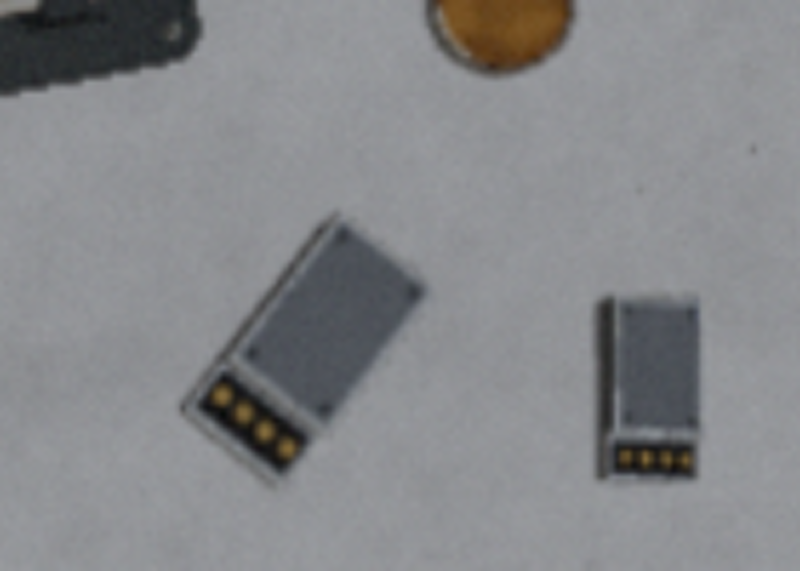

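The candidates are (340,257), about 108 mm long, and (401,268), about 64 mm. The first is the larger block, with its terminal end at lower left, so that is the one meant. The jig is at (171,213). Its side stops are at about (161,190) and (153,219), its end stop at about (177,184).

View pics/side.png

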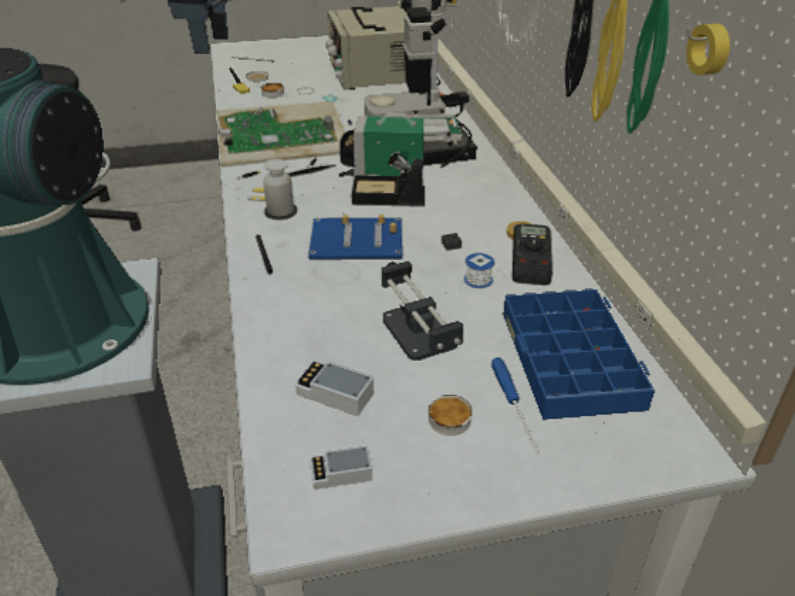

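```bash
cat >> h.py <<'E'
def rel(goal, s=None):
    """world goal xyz -> tool-axis shift in 40mm units"""
    s=s or sense(); w,x,y,z=s["eef_rot"]
    from scipy.spatial.transform import Rotation as R
    M=R.from_quat([x,y,z,w]).as_matrix()
    return M.T@(np.array(goal)-s["tcp_pos"])/.04, M
E
python3 - <<'E'
from h import *
g,M=rel([.49,.15,.30]); print(g.round(2)); print(M.round(3))
g,M=rel([.288,.638,.30]); print(g.round(2))
c=vision.get_calibration("wrist"); T=np.array(c["T"]); print("cam in tool", (M.T@(T[:3,3]-sense()["tcp_pos"])).round(3),(M.T@T[:3,:3]).round(2), c["vertical_fov"])
c=vision.get_calibration("top")
S=[at_z(c,np.array(p)/1.42,.028) for p in((217,311),(229,270),(251,262))]; print(np.round(S,3)); d=S[1]-S[0]; print(np.degrees(np.arctan2(d[1],d[0])),np.linalg.norm(d))
E
```

```text
[-9.62 -9.05 -2.15]
[[-0.912  0.411  0.   ]
 [ 0.411  0.912  0.   ]
 [-0.     0.    -1.   ]]
[-0.   -0.   -2.15]
cam in tool [ 0.082  0.001 -0.17 ] [[-0.    0.96  0.29]
 [ 1.    0.    0.  ]
 [ 0.    0.29 -0.96]] 59.047149848506024
[[0.491 0.18  0.028]
 [0.559 0.166 0.028]
 [0.573 0.131 0.028]]
-11.9605939092885 0.06916219847439796
```

The side view shows the converter's step at the left (−x) end, and nothing along the way taller than about 0.12 m. I'll rise and go over the jig first.

>>> apply_moves([
  [0, 0, -1.2],
  [0, 0, -2.1],
  [-1, -1, -2.1],
  [-1.9, -1.8, -2.1],
  [-2.8, -2.6, -2.1],
  [-3.7, -3.5, -2.1],
  [-4.6, -4.3, -2.1],
  [-5.5, -5.1, -2.1],
], grip=[91, 91, 91, 91, 91, 91, 91, 91], spin=[0, 0, 0, 0, 0, 0, 0, 0])

```text
t: 1.5
tcp_pos: [0.4048, 0.36, 0.2982]
eef_rot: [0.0, 0.21, 0.978, 0.0]
force: [1.2, 1.2, 0.0]
gripper_width: 0.993
```

>>> apply_moves([
  [-0.9, -0.9, 0],
  [-1.8, -1.7, 0],
  [-2.7, -2.5, 0],
  [-3.6, -3.3, 0],
  [-4.1, -3.9, 0.5],
  [-4.1, -3.9, 1],
  [-4.1, -3.9, 1],
], grip=[91, 91, 91, 91, 91, 91, 91], spin=[0, 0, 0, 0, 0, 0, 0])

```text
t: 2.2
tcp_pos: [0.4892, 0.1492, 0.2561]
eef_rot: [-0.001, 0.211, 0.977, -0.001]
force: [-0.3, 1.0, 0.7]
gripper_width: 1.0
```

Run:
```python
from h import *
s=sense(); print(s["t"],s["tcp_pos"],s["dq"].round(3))
c=vision.get_calibration("wrist"); im=vision.get_image("wrist")
for t,z in(("jig",0),("seat",.018)):
    print(t,[(round(float(r["p"]),2),np.round(r["centre"]).tolist(),np.round(at_z(c,r["centre"],z),3)[:2].tolist()) for r in nets.landmark_of(t,"wrist")[:4]])
cv2.imwrite("pics/w1.png",im)
import pickle; pickle.dump((c,im),open("w1.pkl","wb"))
cv2.imwrite("pics/w1b.png",cv2.resize(im,(800,600),interpolation=cv2.INTER_CUBIC))
```

```text
2.2 [0.48920108 0.14921339 0.25611385] [ 0.03  -0.027 -0.037  0.001  0.045  0.008]
jig [(0.72, [273.0, 189.0], [0.508, 0.135])]
seat [(0.97, [288.0, 199.0], [0.522, 0.147])]
```

View pics/w1b.png

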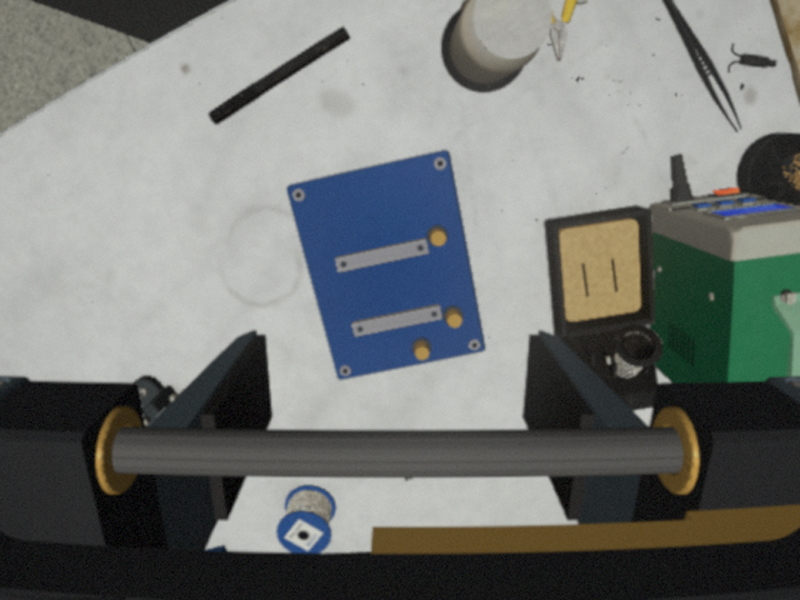

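The jig fills the middle of the view: plate corners at (289,186), (449,151), (484,350) and (339,378), side stops at (438,236) and (454,317), end stop at (421,349). I'll fit its pose, then head for the converter.

```bash
cat > fitjig.py <<'E'
from h import *
from scipy.optimize import least_squares
J=[((-85,-65,12),(289,186)),((-85,65,12),(449,151)),((85,65,12),(484,350)),((85,-65,12),(339,378)),
((-22,43,28),(438,236)),((46,43,28),(454,317)),((68,12,28),(421,349)),
((-16,-40,18),(336,265)),((-16,34,18),(429,246)),((40,-40,18),(353,329)),((40,34,18),(441,313))]
import pickle
c,_=pickle.load(open("w1.pkl","rb"))
P=np.array([a for a,_ in J])/1000; U=np.array([b for _,b in J])*0.7
W=lambda q:np.c_[np.cos(q[2])*P[:,0]-np.sin(q[2])*P[:,1]+q[0],np.sin(q[2])*P[:,0]+np.cos(q[2])*P[:,1]+q[1],P[:,2]]
f=lambda q:(np.array([proj(c,p) for p in W(q)])-U).ravel()
r=least_squares(f,[.51,.14,-.25],loss="soft_l1"); q=r.x
print("jig",q.round(4),np.degrees(q[2]).round(2)); print(f(q).reshape(-1,2).round(1).tolist())
s=[q[0]+.012*np.cos(q[2])-.012*np.sin(q[2]),q[1]+.012*np.sin(q[2])+.012*np.cos(q[2])]; print("seat",np.round(s,4))
E
python3 - <<'E'
import fitjig
from h import *
# view spot for converter: cam 82mm tool +x ahead, looking back
print(rel([.46,-.24,.24])[0].round(2), rel([.46,-.24,.24])[1].round(3).tolist())
E
```

```text
jig [ 0.5062  0.1358 -0.2123] -12.16
[[-3.2, -1.1], [0.3, -2.4], [1.8, 0.7], [-1.2, 1.8], [0.3, 0.9], [0.5, 2.0], [0.7, 2.5], [0.0, -0.5], [-0.9, -0.9], [-0.3, 0.2], [0.1, -1.3]]
seat [0.5204 0.145 ]
[-3.31 -9.23  0.47] [[-0.912, 0.41, 0.001], [0.41, 0.912, 0.001], [-0.001, 0.001, -1.0]]
```

>>> apply_moves([
  [-0.3, -1, 0],
  [-0.7, -2, 0],
  [-1, -3, 0],
  [-1.4, -4, 0],
  [-1.7, -5, 0],
  [-2.1, -6, 0],
  [-2.4, -7, 0],
  [-2.8, -8, 0],
], grip=[91, 91, 91, 91, 91, 91, 91, 91], spin=[0, 0, 0, 0.05, 0.1, 0.15, 0.2, 0.23])

```text
t: 3.15
tcp_pos: [0.4616, -0.1881, 0.2603]
eef_rot: [0.001, 0.321, 0.947, 0.0]
force: [1.2, 0.1, -0.8]
gripper_width: 0.999
```

Run:
```python
from h import *
print(rel([.44,-.25,.22])[0].round(2), sense()["joints"].round(2))
```

```text
[-0.51 -1.56  1.01] [-0.43 -0.01  2.11  0.    1.04 -1.35]
```

>>> apply_moves([
  [-0.3, -0.8, 0.5],
  [-0.5, -1.55, 1],
  [-0.5, -1.55, 1],
  [-0.5, -1.55, 1],
], grip=[91, 91, 91, 91], spin=[0, 0, 0, 0])

```text
t: 3.55
tcp_pos: [0.4404, -0.2494, 0.221]
eef_rot: [0.002, 0.321, 0.947, 0.0]
force: [0.1, 0.3, 0.3]
gripper_width: 0.998
```

Run:
```python
from h import *
s=sense(); print(s["t"],s["tcp_pos"],s["dq"].round(3))
c=vision.get_calibration("wrist"); im=vision.get_image("wrist")
for t,z in(("converter",0),("side_front",.005),("side_rear",.005),("end_face",.005)):
    print(t,[(round(float(r["p"]),2),np.round(r["centre"]).tolist(),np.round(at_z(c,r["centre"],z),3)[:2].tolist()) for r in nets.landmark_of(t,"wrist")[:4]])
import pickle; pickle.dump((c,im),open("w2.pkl","wb"))
cv2.imwrite("pics/w2b.png",cv2.resize(im,(800,600),interpolation=cv2.INTER_CUBIC))
```

```text
3.55 [ 0.44035276 -0.24943153  0.22099163] [ 0.026 -0.014 -0.006  0.002 -0.     0.005]
converter [(0.82, [149.0, 214.0], [0.388, -0.39]), (0.68, [318.0, 343.0], [0.642, -0.339]), (0.64, [254.0, 153.0], [0.407, -0.254])]
side_front [(0.89, [277.0, 106.0], [0.383, -0.205]), (0.56, [136.0, 187.0], [0.357, -0.377]), (0.53, [279.0, 194.0], [0.457, -0.259])]
side_rear [(0.64, [178.0, 232.0], [0.424, -0.376]), (0.55, [279.0, 194.0], [0.458, -0.26])]
end_face [(0.88, [253.0, 196.0], [0.442, -0.283]), (0.77, [167.0, 243.0], [0.425, -0.395]), (0.48, [319.0, 343.0], [0.639, -0.336])]
```

View pics/w2b.png

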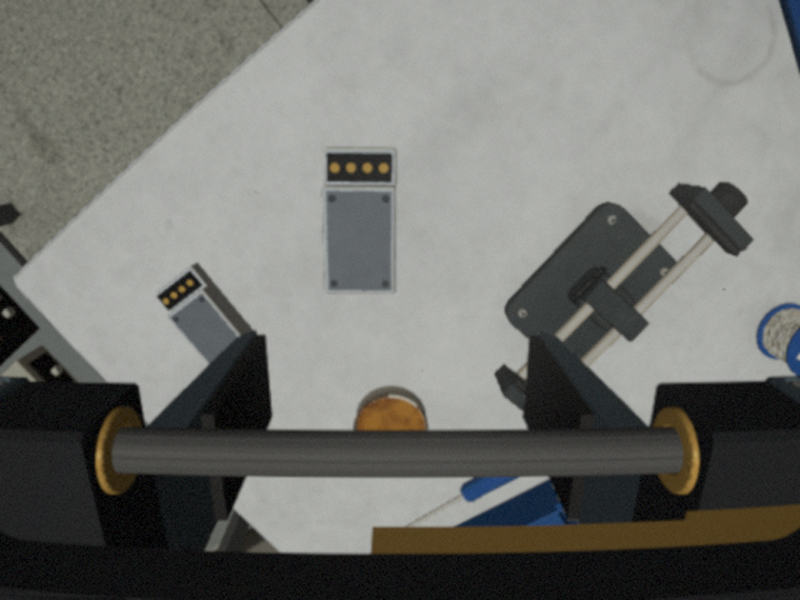

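The converter stands upright in the view, from (326,148) to (396,292), terminal end at the top. The smaller look-alike is at (205,315). I'll fit its pose and work out the descent.

```bash
cat > fitc.py <<'E'
from h import *
from scipy.optimize import least_squares
import pickle
c,_=pickle.load(open("w2.pkl","rb"))
J=[((50,-25,34),(328,292)),((50,25,34),(395,292)),((-50,-25,20),(326,148)),((-50,25,20),(396,147)),((-25,-25,34),(325,187)),((-25,25,34),(396.5,187))]
P=np.array([a for a,_ in J])/1000; U=np.array([b for _,b in J])*0.7
W=lambda q:np.c_[np.cos(q[2])*P[:,0]-np.sin(q[2])*P[:,1]+q[0],np.sin(q[2])*P[:,0]+np.cos(q[2])*P[:,1]+q[1],P[:,2]]
f=lambda q:(np.array([proj(c,p) for p in W(q)])-U).ravel()
q=least_squares(f,[.41,-.25,-.64]).x
print("conv",q.round(4),np.degrees(q[2])); print(f(q).reshape(-1,2).round(1).tolist())
E
python3 - <<'E'
from fitc import *
g,M=rel([q[0],q[1],.06]); print(g.round(2),"above .06"); print(rel([q[0],q[1],.006])[0].round(2))
ty=np.degrees(np.arctan2(M[1,1],M[0,1])); print("tool y",ty,"need",np.degrees(q[2])+90,"spin",np.radians(ty-np.degrees(q[2])-90))
E
```

```text
conv [ 0.4056 -0.2523 -0.6584] -37.72073285363067
[[-1.2, 1.2], [1.6, 1.4], [-1.1, -0.7], [1.3, 0.0], [-1.6, -0.8], [0.9, -0.7]]
[ 0.66 -0.61  4.02] above .06
[ 0.66 -0.61  5.37]
tool y 52.645030963400345 need 52.27926714636933 spin 0.0063837828918534715
```

>>> apply_moves([
  [0.66, -0.6, 0.8],
  [0.66, -0.6, 1.8],
  [0.66, -0.6, 2.8],
  [0.66, -0.6, 3.8],
  [0.66, -0.6, 4.5],
  [0.66, -0.6, 5],
  [0.66, -0.6, 5.35],
  [0.66, -0.6, 5.35],
], grip=[91, 91, 91, 91, 91, 91, 91, 91], spin=[0, 0, 0, 0, 0, 0, 0, 0])

```text
t: 4.6
tcp_pos: [0.4057, -0.2512, 0.0058]
eef_rot: [0.001, 0.32, 0.947, 0.001]
force: [-1.0, -0.1, 0.4]
gripper_width: 0.999
```

>>> apply_moves([
  [0, 0, 0],
  [0, 0, 0],
  [0, 0, 0],
  [0, 0, 0],
  [0, 0, 0],
  [0, 0, 0],
  [0, 0, 0],
  [0, 0, 0],
], grip=[40, 40, 40, 40, 40, 40, 40, 40], spin=[0, 0, 0, 0, 0, 0, 0, 0], newtons=35)

```text
t: 5.4
tcp_pos: [0.4059, -0.2515, 0.0062]
eef_rot: [0.001, 0.32, 0.947, 0.0]
force: [-2.1, -1.1, 7.7]
gripper_width: 0.545
```

>>> apply_moves([
  [0, 0, -0.3],
  [0, 0, -1],
  [0, 0, -2],
  [0, 0, -3],
  [0, 0, -3.5],
  [0, 0, -3.5],
], grip=[40, 40, 40, 40, 40, 40], spin=[0, 0, 0, 0, 0, 0])

```text
t: 6.0
tcp_pos: [0.4067, -0.2522, 0.1492]
eef_rot: [0.004, 0.32, 0.947, -0.0]
force: [0.4, 0.9, -4.4]
gripper_width: 0.549
```

Run:
```python
from h import *
s=sense(); print(s["t"],s["tcp_pos"],s["force"].round(1),s["gripper_width"])
c=vision.get_calibration("wrist"); im=vision.get_image("wrist")
import pickle; pickle.dump((c,im),open("w3.pkl","wb"))
cv2.imwrite("pics/w3b.png",cv2.resize(im,(800,600),interpolation=cv2.INTER_CUBIC))
# place goal: seat + (-10,-10) mm in jig frame
from fitjig import q
R=np.array([[np.cos(q[2]),-np.sin(q[2])],[np.sin(q[2]),np.cos(q[2])]])
seat=q[:2]+R@[.012,.012]; pl=seat+R@[-.011,-.011]; print("seat",seat,"place",pl)
g,M=rel([pl[0],pl[1],.15]); print(g.round(2)); ty=np.arctan2(M[1,1],M[0,1]); print("spin",ty-(q[2]+np.pi/2))
```

```text
6.0 [ 0.40669304 -0.25224044  0.1492261 ] [ 0.4  0.9 -4.4] 0.5489832858709284
jig [ 0.5062  0.1358 -0.2123] -12.16
[[-3.2, -1.1], [0.3, -2.4], [1.8, 0.7], [-1.2, 1.8], [0.3, 0.9], [0.5, 2.0], [0.7, 2.5], [0.0, -0.5], [-0.9, -0.9], [-0.3, 0.2], [0.1, -1.3]]
seat [0.5204 0.145 ]
seat [0.52042664 0.14498428] place [0.50735576 0.13654911]
[ 3.86  9.26 -0.07]
spin -0.4387043531083442
```

View pics/w3b.png

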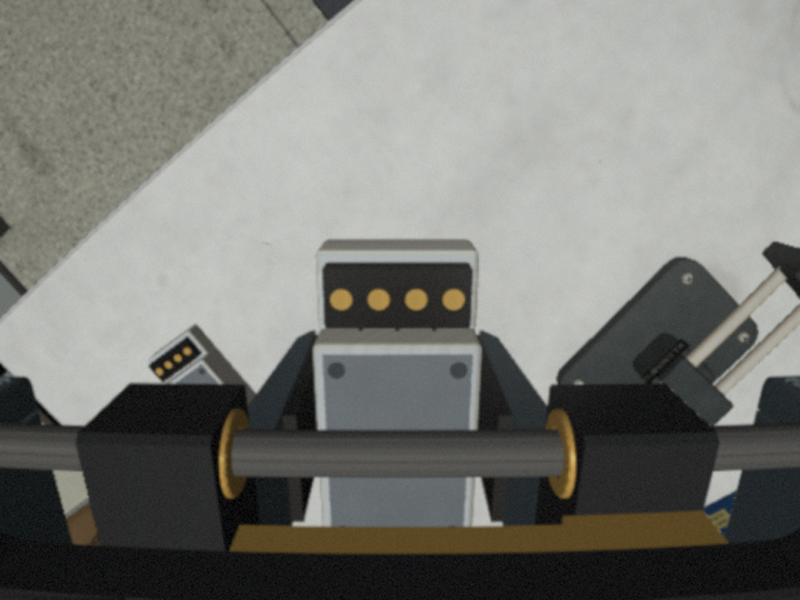

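The converter is held square between the fingers, terminal end at (318–477, 253). Next I'll carry it over the jig.

>>> apply_moves([
  [0.3, 0.7, 0],
  [0.7, 1.7, 0],
  [1.1, 2.7, 0],
  [1.5, 3.7, 0],
  [1.9, 4.7, 0],
  [2.3, 5.7, 0],
  [2.7, 6.6, 0],
  [3.1, 7.4, 0],
], grip=[40, 40, 40, 40, 40, 40, 40, 40], spin=[0, -0.05, -0.12, -0.19, -0.26, -0.33, -0.4, -0.44])

```text
t: 6.85
tcp_pos: [0.4856, 0.0608, 0.1454]
eef_rot: [0.001, 0.104, 0.995, -0.001]
force: [0.4, -1.0, -3.2]
gripper_width: 0.548
```

```bash
cat > fith.py <<'E'
from h import *
from scipy.optimize import least_squares
import pickle
c,_=pickle.load(open("w3.pkl","rb"))
J=[((-50,-25,20),(318,253)),((-50,25,20),(477,253)),((-25,-25,34),(314,345)),((-25,25,34),(480,345)),((-50,-25,0),(322,240)),((-50,25,0),(475,240))]
P=np.array([a for a,_ in J])/1000; U=np.array([b for _,b in J])*0.7
tcp=np.array([.4067,-.2522,.1492]);a=2*np.arctan2(.947,.32)-np.pi # tool x dir angle
a=np.arctan2(2*.32*.947,2*.32**2-1)-np.pi
def W(q):
    t=a+q[3]; return np.c_[np.cos(t)*P[:,0]-np.sin(t)*P[:,1],np.sin(t)*P[:,0]+np.cos(t)*P[:,1],P[:,2]]+tcp+np.array([np.cos(a)*q[0]-np.sin(a)*q[1],np.sin(a)*q[0]+np.cos(a)*q[1],q[2]])
f=lambda q:(np.array([proj(c,p) for p in W(q)])-U).ravel()
q=least_squares(f,[0,0,-.006,0]).x
E
python3 - <<'E'
from fith import q,f,a
print("held offset x,y,z,yaw",q.round(4),f(q).reshape(-1,2).round(1).tolist(),np.degrees(a) if 0 else a)
from h import *
pl=[.5074,.1365]
g,M=rel([*pl,.12]); print(g.round(2)); ty=np.arctan2(M[1,1],M[0,1]); print("spin",ty-(-.2123+np.pi/2))
E
```

```text
held offset x,y,z,yaw [ 0.0019  0.001  -0.0099 -0.003 ] [[-0.9, -0.4], [1.3, -0.1], [-0.4, 0.1], [1.2, 0.3], [2.1, -0.1], [-3.4, 0.2]] -0.6512464410418266
[-0.14  1.96  0.63]
spin 0.00449115180060744
```

>>> apply_moves([
  [-0.05, 0.8, 0],
  [-0.1, 1.6, 0.3],
  [-0.1, 1.96, 0.8],
  [-0.1, 1.96, 1.6],
  [-0.1, 1.96, 2.3],
  [-0.1, 1.96, 2.3],
  [-0.1, 1.96, 2.3],
], grip=[40, 40, 40, 40, 40, 40, 40], spin=[0, 0, 0, 0, 0, 0, 0])

```text
t: 7.55
tcp_pos: [0.5049, 0.1363, 0.0524]
eef_rot: [-0.0, 0.104, 0.995, -0.001]
force: [0.5, -0.2, -3.3]
gripper_width: 0.55
```

Run:
```python
from h import *
s=sense(); g,M=rel([0,0,0],s); print(s["t"],s["tcp_pos"],s["force"].round(1),s["dq"].round(3),"yaw",np.arctan2(-M[1,0],-M[0,0]))
ims={}
for n in("wrist","side","top"):
    c=vision.get_calibration(n); im=vision.get_image(n); ims[n]=(c,im)
import pickle; pickle.dump(ims,open("p1.pkl","wb"))
w=cv2.resize(ims["wrist"][1],(560,420))[:, :]
sd=cv2.resize(ims["side"][1][120:200,190:310],(600,400),interpolation=cv2.INTER_CUBIC)
cv2.imwrite("pics/p1w.png",cv2.resize(w,(800,600))); cv2.imwrite("pics/p1s.png",sd)
```

```text
7.55 [0.50490416 0.13629482 0.05242022] [ 0.5 -0.2 -3.3] [-0.002 -0.037 -0.018  0.     0.002  0.   ] yaw -0.20788961847146997
```

View pics/p1w.png

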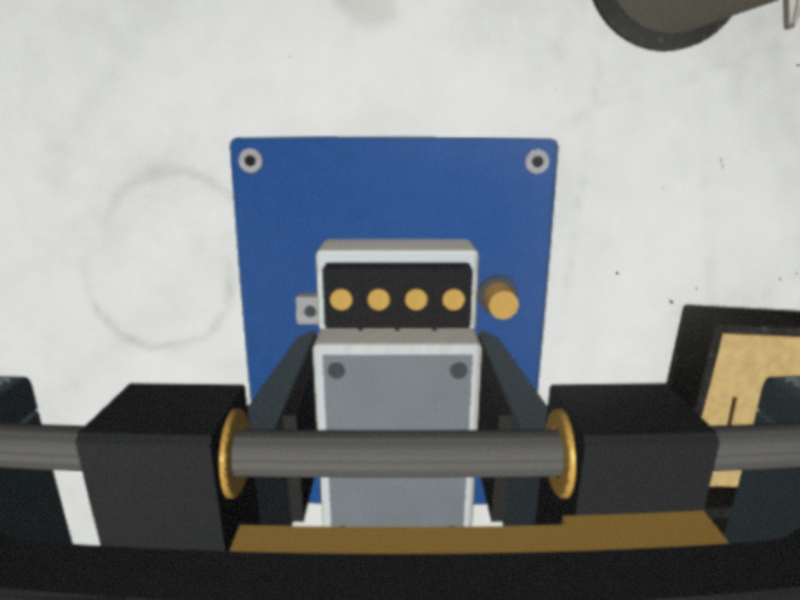

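The wrist view shows the plate's back corners at (231,139) and (558,140), the side stop at (503,305) and the rail end at (297,310), all parallel to the converter. I'll fit the jig again from here, relative to the block.

```bash
cat > fit2.py <<'E'
from h import *
from scipy.optimize import least_squares
import pickle
c,_=pickle.load(open("p1.pkl","rb"))["wrist"]
tcp=np.array([.5049,.1363,.0524])
def fit(J,q0,fixz=None):
    P=np.array([a for a,_ in J])/1000; U=np.array([b for _,b in J])*0.7
    def W(q): return np.c_[np.cos(q[2])*P[:,0]-np.sin(q[2])*P[:,1]+q[0],np.sin(q[2])*P[:,0]+np.cos(q[2])*P[:,1]+q[1],P[:,2]+q[3]]
    f=lambda q:(np.array([proj(c,p) for p in W(q)])-U).ravel()
    q=least_squares(f,q0).x; print(q.round(4),f(q).reshape(-1,2).round(1).tolist()); return q
cv=fit([((-50,-25,20),(318,253)),((-50,25,20),(477,253)),((-25,-25,34),(314,345)),((-25,25,34),(480,345)),((-50,-25,0),(320,240)),((-50,25,0),(475,240))],[.505,.136,-.21,.046])
jg=fit([((-85,-65,12),(231,139)),((-85,65,12),(558,140)),((-22,43,28),(503,305)),((-16,-40,18),(297,310)),((-77,-57,12),(250,161)),((-77,57,12),(538,161))],[.506,.136,-.21,0])
R=np.array([[np.cos(jg[2]),-np.sin(jg[2])],[np.sin(jg[2]),np.cos(jg[2])]])
print("conv in seat frame (mm)",1000*(R.T@(cv[:2]-jg[:2])-.012),"dyaw",cv[2]-jg[2], "height above rails",1000*(cv[3]-jg[3]-.018))
E
python3 fit2.py
```

```text
[ 0.5074  0.1372 -0.2084  0.0434] [[-1.4, -0.4], [1.2, -0.4], [-1.0, 0.1], [1.2, 0.3], [3.3, 0.2], [-3.4, 0.3]]
[ 0.5082  0.1353 -0.2111 -0.004 ] [[-0.8, 0.4], [0.5, 0.3], [-0.4, -0.2], [0.5, 0.4], [0.7, -0.7], [-0.4, -0.2]]
conv in seat frame (mm) [-13.22544088 -10.37214014] dyaw 0.0027523198274959915 height above rails 29.36855213521511
```

Relative to the seat it is at (−13, −10) mm with yaw matched, so I'll shift +3 mm in jig x and lower it.

>>> apply_moves([
  [-0.07, 0, 0],
  [-0.07, 0, 0.25],
  [-0.07, 0, 0.5],
  [-0.07, 0, 0.62],
  [-0.07, 0, 0.68],
  [-0.07, 0, 0.68],
], grip=[40, 40, 40, 40, 40, 40], spin=[0, 0, 0, 0, 0, 0])

```text
t: 8.3
tcp_pos: [0.5091, 0.1359, 0.0266]
eef_rot: [0.001, 0.104, 0.995, -0.001]
force: [-1.0, 1.2, -3.2]
gripper_width: 0.544
```

>>> apply_moves([
  [0, 0, 0.05],
  [0, 0, 0.05],
  [0, 0, 0.05],
], grip=[40, 40, 40], spin=[0, 0, 0])

```text
t: 8.6
tcp_pos: [0.5092, 0.1359, 0.0247]
eef_rot: [0.001, 0.104, 0.995, -0.001]
force: [0.2, -0.4, -4.0]
gripper_width: 0.547
```

>>> apply_moves([
  [0, 0, 0.04],
  [0, 0, 0.04],
  [0, 0, 0.04],
], grip=[40, 40, 40], spin=[0, 0, 0])

```text
t: 8.9
tcp_pos: [0.5093, 0.1359, 0.0241]
eef_rot: [0.001, 0.104, 0.995, -0.001]
force: [-7.8, -3.3, 18.6]
gripper_width: 0.547
```

>>> apply_moves([
  [0, 0, 0.03],
  [0, 0, 0.03],
  [0, 0, 0.03],
], grip=[40, 40, 40], spin=[0, 0, 0])

```text
t: 9.2
tcp_pos: [0.5094, 0.1359, 0.0241]
eef_rot: [0.001, 0.104, 0.995, -0.001]
force: [-10.6, -3.3, 24.7]
gripper_width: 0.542
```

Pressed with 19–25 N. Next, slide sideways in steps with only light downforce.

>>> apply_moves([
  [0, 0, 0.01],
  [0, 0.06, 0.01],
  [0, 0.12, 0.01],
  [0, 0.18, 0.01],
  [0, 0.18, 0.01],
], grip=[40, 40, 40, 40, 40], spin=[0, 0, 0, 0, 0])

```text
t: 9.7
tcp_pos: [0.5113, 0.1431, 0.0241]
eef_rot: [0.002, 0.104, 0.995, -0.001]
force: [-1.4, -3.7, 7.2]
gripper_width: 0.548
```

```bash
cat > st.py <<'E'
from h import *
s=sense(); g,M=rel([0,0,0],s); ja=-.2111
R=np.array([[np.cos(ja),-np.sin(ja)],[np.sin(ja),np.cos(ja)]])
seat=np.array([.5082,.1353])+R@[.012,.012]
print("t",s["t"],"tcp in seat mm",(1000*R.T@(s["tcp_pos"][:2]-seat)).round(2),"z",s["tcp_pos"][2].round(4),"F jig",(R.T@s["force"][:2]).round(1),s["force"][2].round(1),"torque",s["ft_torque"].round(2),"dyaw",(np.arctan2(-M[1,0],-M[0,0])-ja).round(4),"w",s["gripper_width"].round(3))
E
python3 st.py
```

```text
Traceback (most recent call last):
  File "st.py", line 5, in <module>
    print("t",s["t"],"tcp in seat mm",(1000*R.T@(s["tcp_pos"][:2]-seat)).round(2),"z",s["tcp_pos"][2].round(4),"F jig",(R.T@s["force"][:2]).round(1),s["force"][2].round(1),"torque",s["ft_torque"].round(2),"dyaw",(np.arctan2(-M[1,0],-M[0,0])-ja).round(4),"w",s["gripper_width"].round(3))
                                                                                                                                                                                                                                                                  ^^^^^^^^^^^^^^^^^^^^^^^^
AttributeError: 'float' object has no attribute 'round'
```

>>> apply_moves([
  [0, 0.03, 0.01],
  [0, 0.06, 0.01],
  [0, 0.06, 0.01],
], grip=[40, 40, 40], spin=[0, 0, 0])

```text
t: 10.0
tcp_pos: [0.5121, 0.1452, 0.0241]
eef_rot: [0.002, 0.104, 0.995, -0.001]
force: [-2.2, -6.4, 8.8]
gripper_width: 0.548
```

```bash
sed -i 's/s\["gripper_width"\].round(3)/s["gripper_width"]/' st.py; python3 st.py
```

```text
t 10.0 tcp in seat mm [-10.28  -1.47] z 0.0241 F jig [-0.8 -6.7] 8.8 torque [-1.19  0.47 -0.15] dyaw 0.0033 w 0.5479266522724339
```

>>> apply_moves([
  [0, 0.04, 0.01],
  [0, 0.04, 0.01],
  [0, 0.04, 0.01],
], grip=[40, 40, 40], spin=[0, 0, 0])

```text
t: 10.3
tcp_pos: [0.5121, 0.1455, 0.0241]
eef_rot: [0.001, 0.104, 0.995, -0.002]
force: [-5.4, -21.8, 16.6]
gripper_width: 0.547
```

```bash
python3 st.py
```

```text
t 10.3 tcp in seat mm [-10.33  -1.2 ] z 0.0241 F jig [ -0.7 -22.5] 16.6 torque [-3.78  0.81 -0.48] dyaw 0.0033 w 0.5470008963834634
```

>>> apply_moves([
  [0, 0.02, 0.005],
  [0, 0.02, 0.005],
  [0, 0.02, 0.005],
], grip=[40, 40, 40], spin=[0.006, 0.006, 0.006], newtons=25)

```text
t: 10.6
tcp_pos: [0.512, 0.1455, 0.0242]
eef_rot: [0.001, 0.106, 0.994, -0.003]
force: [-4.9, -13.5, 10.9]
gripper_width: 0.55
```

```bash
python3 st.py
python3 - <<'E'
from h import *
c=vision.get_calibration("wrist"); im=vision.get_image("wrist")
import pickle; pickle.dump({"wrist":(c,im)},open("p2.pkl","wb"))
cv2.imwrite("pics/p2.png",cv2.resize(im[130:260,150:420],(800,385),interpolation=cv2.INTER_CUBIC))
E
```

```text
t 10.6 tcp in seat mm [-10.41  -1.24] z 0.0242 F jig [ -1.9 -14.2] 10.9 torque [-2.45  0.57  0.07] dyaw -0.0021 w 0.549988393388709
```

View pics/p2.png

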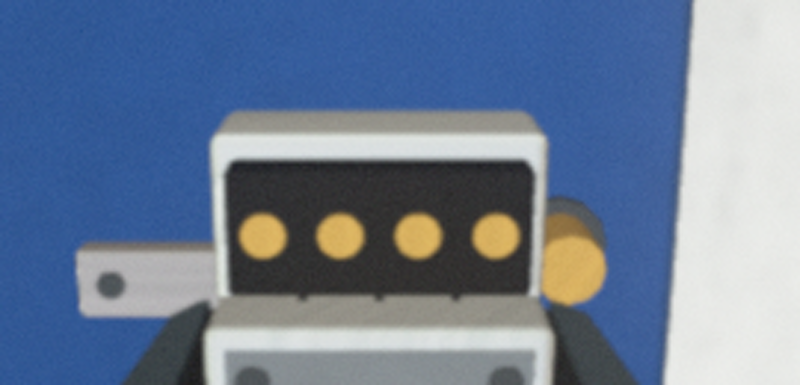

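Both side stops are loaded: the torque balance is about even, and the −x stop visibly abuts the block at (545,270). The end gap is still about 8 mm. Next I'll slide lengthwise while keeping light side pressure.

>>> apply_moves([
  [-0.04, 0.015, 0.005],
  [-0.08, 0.015, 0.005],
  [-0.12, 0.015, 0.005],
  [-0.15, 0.015, 0.005],
  [-0.15, 0.015, 0.005],
], grip=[40, 40, 40, 40, 40], spin=[0, 0, 0, 0, 0], newtons=35)

```text
t: 11.15
tcp_pos: [0.5154, 0.1446, 0.0241]
eef_rot: [-0.002, 0.106, 0.994, -0.003]
force: [-21.4, -0.7, 26.3]
gripper_width: 0.549
```

```bash
python3 st.py
```

```text
t 11.15 tcp in seat mm [-6.9 -1.4] z 0.0241 F jig [-20.8  -5.1] 26.3 torque [0.02 3.42 0.2 ] dyaw -0.0019 w 0.5486400771191352
```

>>> apply_moves([
  [-0.03, 0.01, 0],
  [-0.06, 0.01, -0.005],
  [-0.06, 0.01, -0.005],
], grip=[40, 40, 40], spin=[0, 0, 0])

```text
t: 11.45
tcp_pos: [0.5167, 0.1443, 0.0243]
eef_rot: [-0.003, 0.106, 0.994, -0.004]
force: [-10.6, -2.0, 11.5]
gripper_width: 0.544
```

```bash
python3 st.py
python3 - <<'E'
from h import *
for n in("top","side"):
    im=vision.get_image(n); c=vision.get_calibration(n)
    if n=="side": cv2.imwrite("pics/s3.png",cv2.resize(im[125:205,200:300],(800,640),interpolation=cv2.INTER_CUBIC)[:600])
    else: cv2.imwrite("pics/t3.png",cv2.resize(im[160:260,120:245],(750,600),interpolation=cv2.INTER_CUBIC))
E
```

```text
t 11.45 tcp in seat mm [-5.59 -1.41] z 0.0243 F jig [-10.   -4.2] 11.5 torque [-0.28  1.47  0.09] dyaw -0.0016 w 0.5437826113689915
```

View pics/s3.png

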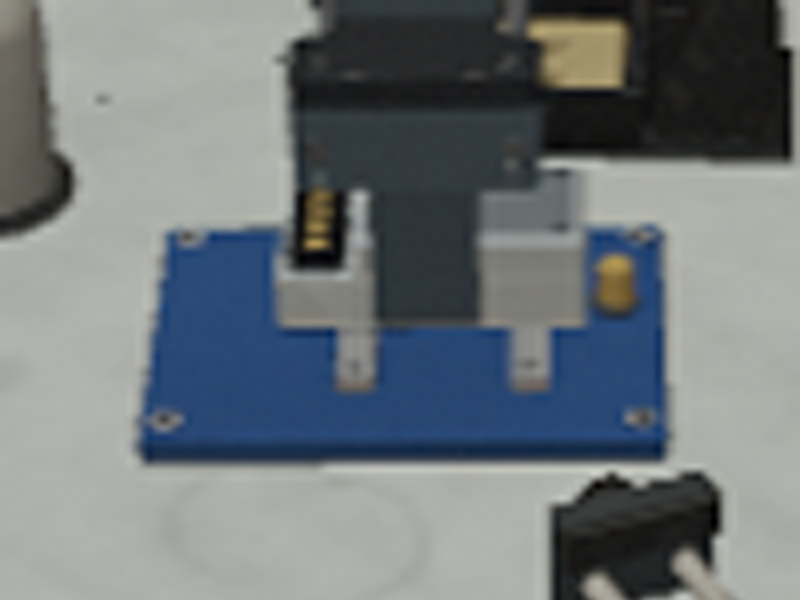

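The side view shows it flat on the rails with the end stop (617,280) still about 4 mm off. I'll continue in small steps.

>>> apply_moves([
  [-0.03, 0.01, 0],
  [-0.06, 0.01, 0],
  [-0.08, 0.01, -0.005],
  [-0.08, 0.01, -0.005],
], grip=[40, 40, 40, 40], spin=[0, 0, 0, 0])

```text
t: 11.95
tcp_pos: [0.5187, 0.1439, 0.0243]
eef_rot: [-0.005, 0.106, 0.994, -0.004]
force: [-9.5, -2.2, 9.0]
gripper_width: 0.549
```

```bash
python3 st.py
```

```text
t 11.95 tcp in seat mm [-3.5  -1.41] z 0.0243 F jig [-8.9 -4.1] 9.0 torque [-0.3   1.38  0.11] dyaw -0.0014 w 0.5486379338599212
```

The tool has picked up a slight pitch from the drag, so I'll let go here. Then I'll push the last 1–2 mm from the terminal end face with the closed fingers.

>>> apply_moves([
  [0, 0.005, 0],
  [0, 0.005, 0],
  [0, 0, 0],
  [0, 0, 0],
  [0, 0, 0],
], grip=[80, 80, 80, 80, 80], spin=[0, 0, 0, 0, 0])

```text
t: 12.45
tcp_pos: [0.5189, 0.1439, 0.0244]
eef_rot: [-0.004, 0.106, 0.994, -0.004]
force: [-0.9, -0.4, -0.5]
gripper_width: 0.876
```

```bash
python3 st.py
python3 - <<'E'
from h import *
s=sense(); print(s["eef_rot"].round(4)); g,M=rel([0,0,0],s); print(M.round(3))
c=vision.get_calibration("wrist"); im=vision.get_image("wrist")
cv2.imwrite("pics/p4.png",cv2.resize(im[130:260,150:420],(800,385),interpolation=cv2.INTER_CUBIC))
E
```

```text
t 12.45 tcp in seat mm [-3.35 -1.35] z 0.0244 F jig [-0.8 -0.6] -0.5 torque [0.01 0.04 0.04] dyaw -0.0014 w 0.875780202366809
[-0.0044  0.106   0.9943 -0.0043]
[[-0.977  0.211 -0.01 ]
 [ 0.211  0.977 -0.008]
 [ 0.008 -0.009 -1.   ]]
```

View pics/p4.png

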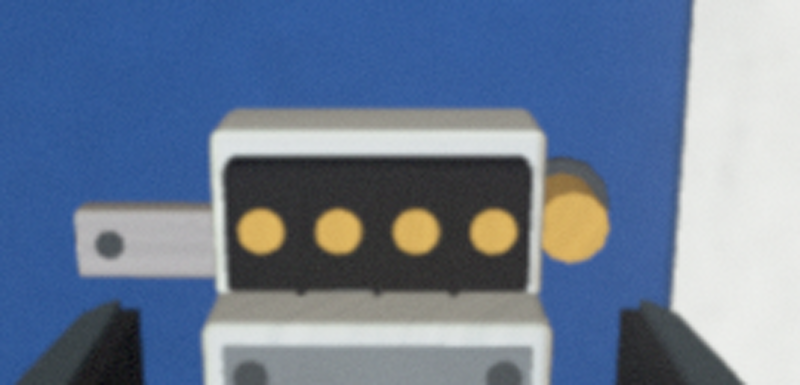

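It is released and still lies along the stops. A side nudge with one finger, with the block free, will confirm that it touches both side stops before the end push.

>>> apply_moves([
  [0, 0, 0],
  [0, 0, 0],
  [0, 0, 0],
  [0, 0.05, 0],
  [0, 0.09, 0],
  [0, 0.11, 0],
  [0, 0.11, 0],
], grip=[56, 56, 56, 56, 56, 56, 56], spin=[0, 0, 0, 0, 0, 0, 0])

```text
t: 13.2
tcp_pos: [0.5194, 0.147, 0.0244]
eef_rot: [-0.005, 0.105, 0.994, -0.005]
force: [-2.4, -19.7, 8.5]
gripper_width: 0.613
```

```bash
python3 st.py
```

```text
t 13.2 tcp in seat mm [-3.53  1.78] z 0.0244 F jig [  1.8 -19.7] 8.5 torque [-3.36  0.27  0.04] dyaw -0.0003 w 0.613438049934688
```

Pressed with 20 N and almost no torque, so both side stops share the load. Now back off, go behind the terminal end, and push lengthwise with closed fingers.

>>> apply_moves([
  [0, -0.045, 0],
  [0, -0.045, 0],
  [0, -0.045, 0],
  [0, -0.045, 0],
  [0, -0.045, -0.6],
  [0, -0.045, -1.4],
  [0, -0.045, -1.4],
], grip=[85, 85, 85, 85, 85, 85, 85], spin=[0, 0, 0, 0, 0, 0, 0])

```text
t: 13.9
tcp_pos: [0.5217, 0.1465, 0.0837]
eef_rot: [-0.003, 0.105, 0.994, -0.005]
force: [0.8, 0.1, -0.8]
gripper_width: 0.932
```

>>> apply_moves([
  [1, 0, 0],
  [1.95, 0, 0],
  [1.95, 0, 0],
  [1.95, 0, 0],
  [1.95, 0, 0],
  [1.95, 0, 0],
  [1.95, 0, 0],
  [1.95, 0, 0],
], grip=[0, 0, 0, 0, 0, 0, 0, 0], spin=[0, 0, 0, 0, 0, 0, 0, 0])

```text
t: 14.7
tcp_pos: [0.4458, 0.1627, 0.0839]
eef_rot: [-0.003, 0.106, 0.994, -0.005]
force: [-0.5, -0.7, -0.6]
gripper_width: 0.262
```

```bash
python3 st.py
python3 - <<'E'
from h import *
c=vision.get_calibration("wrist"); im=vision.get_image("wrist")
cv2.imwrite("pics/p5.png",im)
print(sense()["joints"].round(2))
E
```

```text
t 14.7 tcp in seat mm [-78.75   1.75] z 0.0839 F jig [-0.3 -0.8] -0.6 torque [ 0.08 -0.    0.  ] dyaw -0.0005 w 0.26193282543331653
[ 0.3   0.25  2.23 -0.01  0.68 -1.05]
```

>>> apply_moves([
  [0, -0.045, 0],
  [0, -0.045, 0.5],
  [0, -0.045, 1],
  [0, -0.045, 1.35],
  [0, -0.045, 1.35],
  [0, -0.045, 1.35],
], grip=[0, 0, 0, 0, 0, 0], spin=[0, 0, 0, 0, 0, 0])

```text
t: 15.35
tcp_pos: [0.445, 0.1605, 0.0301]
eef_rot: [-0.003, 0.106, 0.994, -0.005]
force: [-0.4, -0.1, 0.4]
gripper_width: 0.005
```

>>> apply_moves([
  [-0.08, 0, 0],
  [-0.16, 0, 0],
  [-0.22, 0, 0],
  [-0.22, 0, 0],
], grip=[0, 0, 0, 0], spin=[0, 0, 0, 0])

```text
t: 15.75
tcp_pos: [0.4542, 0.1586, 0.0304]
eef_rot: [-0.003, 0.106, 0.994, -0.004]
force: [0.2, 0.4, -0.5]
gripper_width: 0.007
```

```bash
python3 st.py
```

```text
t 15.75 tcp in seat mm [-69.73  -0.51] z 0.0304 F jig [0.1 0.4] -0.5 torque [ 0.05 -0.05  0.01] dyaw -0.0007 w 0.0074247593951852165
```

>>> apply_moves([
  [-0.03, 0, 0],
  [-0.06, 0, 0],
  [-0.08, 0, 0],
  [-0.08, 0, 0],
], grip=[0, 0, 0, 0], spin=[0, 0, 0, 0])

```text
t: 16.15
tcp_pos: [0.456, 0.1579, 0.0302]
eef_rot: [-0.004, 0.106, 0.994, -0.005]
force: [-9.6, 4.3, 6.9]
gripper_width: 0.006
```

```bash
python3 st.py
```

```text
t 16.15 tcp in seat mm [-67.75  -0.78] z 0.0302 F jig [-10.3   2.2] 6.9 torque [0.77 1.55 0.05] dyaw -0.0009 w 0.0063563562897681995
```

>>> apply_moves([
  [-0.03, 0, 0],
  [-0.04, 0, 0],
  [-0.04, 0, 0],
  [-0.04, 0, 0],
], grip=[0, 0, 0, 0], spin=[0, 0, 0, 0])

```text
t: 16.55
tcp_pos: [0.456, 0.1577, 0.03]
eef_rot: [-0.005, 0.106, 0.994, -0.005]
force: [-11.6, 6.8, 8.8]
gripper_width: 0.005
```

```bash
python3 st.py
```

```text
t 16.55 tcp in seat mm [-67.69  -1.  ] z 0.03 F jig [-12.8   4.2] 8.8 torque [1.21 1.97 0.05] dyaw -0.0011 w 0.005324897474182627
```

>>> apply_moves([
  [-0.03, 0.01, -0.01],
  [-0.05, 0.01, -0.01],
  [-0.055, 0.01, -0.01],
  [-0.055, 0.01, -0.01],
], grip=[0, 0, 0, 0], spin=[0, 0, 0, 0])

```text
t: 16.95
tcp_pos: [0.4561, 0.1576, 0.03]
eef_rot: [-0.008, 0.106, 0.994, -0.006]
force: [-14.6, 7.4, 10.8]
gripper_width: 0.004
```

```bash
python3 st.py;  python3 - <<'E'
from h import *
im=vision.get_image("side"); a=cv2.resize(im[135:185,220:300],(800,500),interpolation=cv2.INTER_CUBIC)
cv2.imwrite("pics/s6.png",a)
E
```

```text
t 16.95 tcp in seat mm [-67.62  -1.08] z 0.03 F jig [-15.8   4.2] 10.8 torque [ 1.26  2.51 -0.01] dyaw -0.0015 w 0.004242009748828188
```

View pics/s6.png

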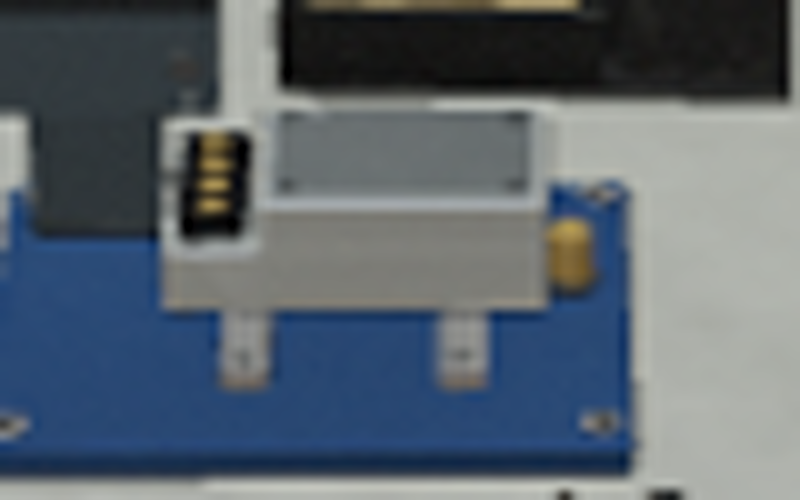

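The side view shows the plain end meeting the end stop at (548,255) under 16 N. The contact pulled a few N towards −y, so I'll repeat the side nudge to make sure the side is seated.

>>> apply_moves([
  [0.15, 0, 0],
  [0.25, 0, 0],
  [0.25, 0, -0.8],
  [0.25, 0, -1.5],
  [0.25, 0, -1.5],
  [0.25, 0, -1.5],
  [0.25, 0, -1.5],
  [0.25, 0, -1.5],
], grip=[0, 0, 0, 85, 85, 85, 85, 85], spin=[0, 0, 0, 0, 0, 0, 0, 0])

```text
t: 17.8
tcp_pos: [0.4467, 0.1601, 0.0893]
eef_rot: [-0.008, 0.106, 0.994, -0.006]
force: [0.2, -0.5, -0.5]
gripper_width: 0.41
```

>>> apply_moves([
  [-0.8, 0, 0],
  [-1.6, 0.02, 0],
  [-1.9, 0.02, 0],
  [-1.9, 0.02, 0],
  [-1.9, 0.02, 0],
  [-1.9, 0.02, 0],
], grip=[85, 85, 85, 85, 85, 85], spin=[0, 0, 0, 0, 0, 0])

```text
t: 18.4
tcp_pos: [0.5198, 0.145, 0.0877]
eef_rot: [-0.009, 0.106, 0.994, -0.006]
force: [-0.6, 0.3, 0.9]
gripper_width: 0.921
```

```bash
python3 st.py
```

```text
t 18.4 tcp in seat mm [-2.68 -0.12] z 0.0877 F jig [-0.6  0.2] 0.9 torque [0.02 0.03 0.03] dyaw -0.0011 w 0.9212075658824166
```

>>> apply_moves([
  [0, 0, 0.8],
  [0, 0, 1.4],
  [0, 0, 1.55],
  [0, 0, 1.55],
  [0, 0, 1.55],
  [0, 0, 1.55],
  [0, 0, 1.55],
  [0, 0, 1.55],
], grip=[85, 85, 85, 56, 56, 56, 56, 56], spin=[0, 0, 0, 0, 0, 0, 0, 0])

```text
t: 19.2
tcp_pos: [0.519, 0.1444, 0.0263]
eef_rot: [-0.008, 0.106, 0.994, -0.006]
force: [-0.4, 0.1, -0.3]
gripper_width: 0.614
```

>>> apply_moves([
  [0, 0.03, 0],
  [0, 0.05, 0],
  [0, 0.065, 0],
  [0, 0.065, 0],
], grip=[56, 56, 56, 56], spin=[0, 0, 0, 0])

```text
t: 19.6
tcp_pos: [0.5194, 0.1465, 0.0264]
eef_rot: [-0.009, 0.106, 0.994, -0.006]
force: [-1.5, -8.0, 6.1]
gripper_width: 0.614
```

```bash
python3 st.py
```

```text
t 19.6 tcp in seat mm [-3.36  1.33] z 0.0264 F jig [ 0.2 -8.2] 6.1 torque [-1.36  0.25  0.01] dyaw -0.0007 w 0.6144388518726572
```

>>> apply_moves([
  [0, 0.015, 0],
  [0, 0.025, 0],
  [0, 0.025, 0],
  [0, 0.025, 0],
], grip=[56, 56, 56, 56], spin=[0, 0, 0, 0])

```text
t: 20.0
tcp_pos: [0.5194, 0.1467, 0.0265]
eef_rot: [-0.009, 0.105, 0.994, -0.007]
force: [-1.3, -11.9, 6.8]
gripper_width: 0.614
```

```bash
python3 st.py
```

```text
t 20.0 tcp in seat mm [-3.41  1.49] z 0.0265 F jig [  1.2 -11.9] 6.8 torque [-2.2   0.24  0.08] dyaw -0.0002 w 0.6142934276876915
```

Both stops are seated at 12 N. Keeping that side pressure, I'll drag gently towards the end stop, so that all three contacts load together.

>>> apply_moves([
  [0, 0.025, 0],
  [-0.015, 0.025, 0],
  [-0.03, 0.025, 0],
  [-0.04, 0.025, 0],
  [-0.04, 0.025, 0],
], grip=[56, 56, 56, 56, 56], spin=[0, 0, 0, 0, 0])

```text
t: 20.5
tcp_pos: [0.5197, 0.1465, 0.0261]
eef_rot: [-0.01, 0.105, 0.994, -0.008]
force: [-6.3, -9.8, 5.7]
gripper_width: 0.614
```

```bash
python3 st.py
```

```text
t 20.5 tcp in seat mm [-3.06  1.37] z 0.0261 F jig [ -4.1 -10.9] 5.7 torque [-1.7   1.08 -0.1 ] dyaw -0.0001 w 0.6141687776753442
```

>>> apply_moves([
  [0, -0.06, 0],
  [0, -0.06, 0],
  [0, -0.06, 0],
  [0, -0.06, 0],
  [0, -0.06, 0],
  [0, -0.06, -0.8],
  [0, -0.06, -1.8],
  [0, -0.06, -2.8],
], grip=[56, 85, 85, 85, 85, 85, 85, 85], spin=[0, 0, 0, 0, 0, 0, 0, 0])

```text
t: 21.3
tcp_pos: [0.5214, 0.1456, 0.1392]
eef_rot: [-0.011, 0.105, 0.994, -0.008]
force: [0.6, 0.6, 0.8]
gripper_width: 0.931
```

>>> apply_moves([
  [0.2, 0, -1],
  [-0.8, 0, -2],
  [-1.0, 0, -3],
  [-1.0, 0, -3],
  [-1.0, 0, -3],
  [-1.0, 0, -3],
], grip=[85, 85, 85, 85, 85, 85], spin=[0, 0, 0, 0, 0, 0])

```text
t: 21.9
tcp_pos: [0.5622, 0.1388, 0.257]
eef_rot: [-0.012, 0.105, 0.994, -0.008]
force: [0.1, -0.5, 0.1]
gripper_width: 0.935
```

```bash
python3 st.py
python3 - <<'E'
from h import *
c=vision.get_calibration("wrist"); im=vision.get_image("wrist"); 
import pickle; pickle.dump({"wrist":(c,im)},open("p7.pkl","wb"))
from fitjig import q
u=proj(c,[.520,.145,.03]); print(u)
x,y=int(u[0]),int(u[1]); x0=min(max(x-80,0),400); y0=min(max(y-60,0),300)
print(x0,y0); cv2.imwrite("pics/p7.png",cv2.resize(im[y0:y0+120,x0:x0+160],(800,600),interpolation=cv2.INTER_CUBIC))
E
```

```text
t 21.9 tcp in seat mm [40.1   2.78] z 0.257 F jig [ 0.2 -0.4] 0.1 torque [ 0.03 -0.05  0.  ] dyaw -0.0 w 0.9353187772933143
jig [ 0.5062  0.1358 -0.2123] -12.16
[[-3.2, -1.1], [0.3, -2.4], [1.8, 0.7], [-1.2, 1.8], [0.3, 0.9], [0.5, 2.0], [0.7, 2.5], [0.0, -0.5], [-0.9, -0.9], [-0.3, 0.2], [0.1, -1.3]]
seat [0.5204 0.145 ]
[278.21718924 139.44884034]
198 79
```

View pics/p7.png

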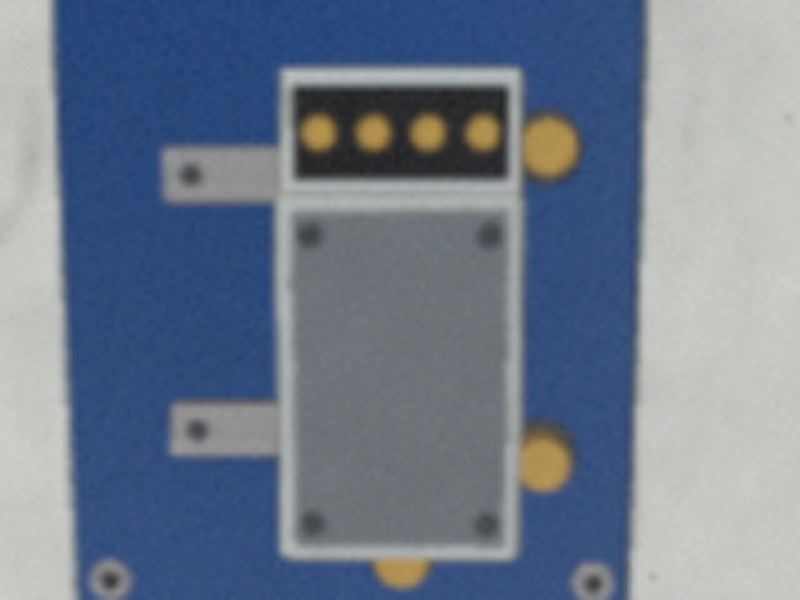

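All three stops abut in the picture. That was my last viewable picture, so I'll compare the side camera numerically with the crop taken at 16 N against the end stop.

```bash
python3 - <<'E'
from h import *
im=np.mean([vision.get_image("side").astype(float) for _ in range(6)],0).astype(np.uint8)
a=cv2.imread("pics/s6.png"); b=cv2.resize(im[135:185,220:300],(800,500),interpolation=cv2.INTER_CUBIC)
A,B=[cv2.cvtColor(x,cv2.COLOR_BGR2GRAY).astype(np.float32) for x in(a,b)]
for n,(y0,y1,x0,x1) in {"block end+cover":(110,310,480,556),"cover/terminal edges":(110,320,225,556),"jig ref":(320,480,200,640)}.items():
    w=cv2.createHanningWindow((x1-x0,y1-y0),cv2.CV_32F)
    print(n,cv2.phaseCorrelate(A[y0:y1,x0:x1],B[y0:y1,x0:x1],w))
print("gray along row 250 x 530..600:",A[250,530:600:6].astype(int),B[250,530:600:6].astype(int))
print(3.85,"px per mm")
E
python3 st.py
```

```text
block end+cover ((0.1284489547994454, 0.12376603800777275), 0.6844819157123566)
cover/terminal edges ((-0.08443132583894908, 0.11560324523264853), 0.4616597789795801)
jig ref ((0.07049547897506159, -0.09188846318308208), 0.5094563193851047)
gray along row 250 x 530..600: [130 126 114  99  94 101 108 105  97  88  79  72] [127 123 109  95  90  98 106 103  95  86  77  70]
3.85 px per mm
t 22.25 tcp in seat mm [40.84  3.02] z 0.2578 F jig [-0.  -0.4] 0.4 torque [ 0.02  0.03 -0.02] dyaw 0.0 w 0.9309517618491455
```

```bash
python3 -c "
from h import *
print(robot.finish_job(), sense()['t'])"
```

```text
the job is handed in; nothing more can be done
the job is handed in; nothing more can be done
```

The larger converter is on the jig rails, let go and by every check I had touching all three stops. I handed the job in at about 22 s of the 59 s.

- **Placing:** I set it cover up, terminal end away from the end stop, about 1 cm clear of all three stops. I pressed it down with 19–25 N, somewhat over the suggested 15 N.
- **Sideways:** I slid it, still gripped, onto both side stops with 14–22 N. At that point the end gap was still about 8 mm.
- **Lengthwise:** I dragged it most of the way, then let go because the tool had picked up a slight pitch. I repeated the side nudge at 20 N, with both side stops sharing the load. Then I pushed the terminal end with closed fingers, 16 N against the end stop.
- **Final seating:** I nudged it once more into the side stops at 12 N, with a light pull towards the end stop. Then I moved the arm clear.

**Checks:**
- The last wrist picture shows the block against both side stops and the end stop; perspective partly hides the end stop there.
- The side camera shows the block within about 0.1 mm of where it was under the 16 N end push.

**What disagreed or stayed open:**
- My camera fits of the jig and block carried about 2 mm of uncertainty, so I judged contact by force rather than by position.
- Twice the sideways force was a little above the 18 N advised (22 and 20 N), and the drag along the rails briefly reached 21 N.
- I steered clear of the flux tin, heat sink and screwdriver, but took no final picture of them.

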